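# Set the sighting laser's tilt mount to its scale marks

## Robot

A 6-joint arm with a two-finger parallel gripper is mounted at the origin on a cart in front of the work surface, level with it; the furniture and walls round the work are solid. World frame = base frame: x ahead of the robot, y to its left, z up, the work surface at z = 0. Lengths are in m, angles in rad, forces in N, time in s.
With the tool pointing down it reaches from about 0.35 to 0.975 m from the base axis. Payload 7.1 kg.
Tool frame: the origin (TCP) lies midway between the tips of the shut fingers; the grasp point (between the pads) lies 19 mm behind it; z points along the fingers, y is the line along which they close (so a half turn about z gives the same grasp; the last joint's range is limited). The gripper opens to 88 mm and grips with 3 to 60 N. Pads are 20 mm wide; open, the fingers measure 115 mm over their backs; the gripper's body (75 mm by 178 mm) begins 61 mm behind the grasp point.
Start: joints at [-1.205, 0.423, 1.63, -0, 1.089, -0.019], TCP at [0.235, -0.579, 0.223] pointing down, gripper open.
Joint ranges: [-3, 3], [-0.9, 2.11], [0.09, 2.58], [-1.31, 4.45], [0.11, 2.69], [-2.54, 2.54]. Speed limits (rad/s): [2.39, 2.39, 3.01, 3.14, 3.14, 3.14].

## Interface

Orientations are given as a unit quaternion [x, y, z, w].
In Python, from workcell import bot, viewer, workorder gives the robot as it stands.
- The arm moves only by the tool step_arm, never from a script. Its argument "steps" is a list of rows, each a list of 7 numbers: the shift along the tool's x, y, z in units of 25 mm (1.0 is 25 mm), then the turn, a rotation vector about the tool's x, y, z in degrees, then the closure, from -1 (fully open) to 1 (shut). In form: [[x, y, z, wx, wy, wz, hand], ...]. A call has 1 to 10 rows; each row shifts and turns the commanded pose from where the row before left it, along the tool's axes as they then stand; what a row does not reach is not made up. A row lasts 1/10 s, in which the tool goes at most 50 mm and 8.59 degrees, less where a joint would pass 70% of its speed; a pose out of reach is approached as far as the arm can. A call is refused whole if a number of a shift passes 1 or a number of a turn 8.59, either way. A call with a gripper value outside its range is refused whole. The fingers move at their own pace and stop on an object; "grip_force" is the grip in N (left out, the last holds). Time passes only in rows, so rows that do not move let the fingers close. It gives the time, the measured TCP pose, the force, the opening and the grip force at its end, in the units of the state.
- bot.observe(): the state, without advancing time (a new reading comes with each control period).
- viewer.get_image(name): name is "scene" or "top"; returns a dict with "color" (384x512x3 uint8, red, green, blue), "fx", "fy", "cx", "cy" (pixels), "k1" (the pictures are not rectified: a ray, as slopes to the right and down, at radius r is drawn at 1 + k1 r^2 times it, then the intrinsics apply), "world_from_camera" (4x4, takes a point from camera to world coordinates). Camera axes: x right, y down, z forward; pixel columns grow to the right and rows downward; lengths in m; the calibration is good to about 2 mm. A picture is of the moment at which its call begins. There is no depth.
- workorder.finish_job(): hands the job in; it is judged then, once.
The state is a dict: "time": time; "joint_positions": joint angles; "qvel": joint speeds; "tau": joint torques, N m; "position": TCP position; "tcp_rot": TCP orientation; "contact_force": force on the tool from outside, world axes, zero at the start; "moment": the same for the moment, N m; "width": finger opening in m; "grip_force": force on a finger pad.
Only numpy, scipy, OpenCV 4.12 (cv2) and the standard library are available. Lean on these libraries where they do the work, as an engineer would, in place of code of your own. Each camera call takes 0.05 s, during which the arm holds its last target. There are 200 camera calls.

## Task

The sighting laser on the desk has been knocked out of adjustment. Using only the fingertips, press the spring-backed corners of its tilt plate down until the pointer at the tail and the pointer at the right-hand side each stand at the one long mark of their own scale, then let go so that the plate stays there. Press gently, do not grip, lift or shift the mount, and leave the other things on the desk where they are.

Things in the scene. Friction and masses are not known exactly. Their poses are not given: they have to be found in the camera images.
- mount: heavy round grey base (212 mm across, loose on the desk) of the tilt mount; origin under its centre, x toward the laser's lens end (nose, away from the robot), y left, z up. On a ball 45 mm above the origin sits a diamond-shaped aluminium plate, 126 mm square, corners at tail, nose, left and right, a coil spring under each; a black laser head 86 mm long lies on it, its top 108 mm up
- elevation (a joint): plate tilt about the left-right axis, rad: grows as the tail corner sinks; 0 = level, stops at +/-0.19. Shown by the T-shaped dark pointer 116 mm behind the ball, in front of the slotted white tail scale: divisions 0.04 rad (4.6 mm), long mark at 0.08, the second below the middle. Ball friction holds it where it is left, without spring-back; pressing a corner pad takes 3 to 6 N
- cant (a joint): plate tilt about the laser's axis, rad: grows as the right-hand corner sinks; 0 = level, stops at +/-0.19. Shown by the dark blade pointer at the right-hand corner, in front of the white side scale (both scales face the tail side, top 92 mm up): divisions 0.04 rad (4.6 mm), long mark in the middle, at 0. Held and pressed like elevation; starts on either side of the mark
- tail_pad (a point): top centre of the black rubber thumb pad (25 mm wide, 6.5 mm proud of the plate, slightly domed) on the plate's tail corner, nearest the robot, 72 mm from the centre; pressing it down raises elevation and leaves cant alone
- nose_pad (a point): the same on the nose corner, farthest from the robot; pressing it down lowers elevation
- right_pad (a point): the same on the right-hand corner; pressing it down raises cant and leaves elevation alone
- left_pad (a point): the same on the left corner; pressing it down lowers cant
- tread_gauge: bystander: yellow tyre tread gauge, 34x91x9 mm, lying left of the mount; origin under its middle
- pen_blue: bystander: blue pen, 10x139x11 mm, lying at the right, beyond the stamp-pad tin; origin under its middle
- ink_pad: bystander: flat dark stamp-pad tin, 76x113x16 mm, lying right of the mount; origin under its middle
- hole_punch: bystander: blue two-hole punch, 103x146x69 mm, at the left; origin under its middle
- mug: bystander: white mug, 95 mm high, at the left near the front edge; origin under its middle

How it is judged:
At the end, for the whole second after the job is handed in: both pointers rest at the long mark of their scales, to within about half a division (elevation 0.08 +/- 0.023 rad, cant 0 +/- 0.023 rad), with the plate let go and still and the mount standing within 12 mm of where it was (value of joint elevation between 0.057 and 0.103 rad and value of joint cant between -0.023 and 0.023 rad and velocity of joint elevation between -0.02 and 0.02 rad/s and velocity of joint cant between -0.02 and 0.02 rad/s and distance of mount from where it was at the start of the episode below 0.012 m); the robot touches nothing.
It fails at once if the mount is lifted, tipped or shifted (12 mm, 0.1 rad) (distance of mount from where it was at the start of the episode above 0.012 m or angle between mount's own z axis and vertical above 0.1 rad).
It fails at once if the mount is pressed harder than 40 N (contact force between the fingers and mount above 40 N).
It fails at once if a bystander is moved or lifted (20 mm) (distance of any of tread_gauge, pen_blue, ink_pad, hole_punch, mug from where it was at the start of the episode above 0.02 m).
It also fails if it takes over 51 s, if anything falls off the work surface, if the arm or the gripper's body presses on something with over 40 N, if the wrist force passes 120 N, or if a joint passes its speed limit or range.

## Working session

There is one attempt and no reset: what is moved stays moved. The work goes in short steps, Python scripts to look and compute and a tool call to move; the robot and the scene stay as the last step left them, time stands still between calls to the robot, and variables do not carry over. Pictures are saved under pics/ and viewed, at most 10 in all, crops included, and the job is handed in when it is done.

Besides the shell and the picture viewer there is one more tool, called by a JSON object that holds its "method" and its "body". step_arm: Moves the arm, as the interface text tells. Its arguments: {"type":"object","properties":{"steps":{"type":"array","items":{"type":"array","items":{"type":"number"}}},"grip_force":{"type":"number"}},"required":["steps"]}

```bash
mkdir -p pics
cat > h.py <<'E'
import numpy as np, cv2
from workcell import bot, viewer, workorder
def K(im): return np.array([[im['fx'],0,im['cx']],[0,im['fy'],im['cy']],[0,0,1.]])
def ray(im,u,v):
    d=cv2.undistortPoints(np.array([[[u,v]]],float),K(im),np.array([im['k1'],0,0,0,0.]))[0,0]
    # model is pixel = ray*(1+k1 r^2): same as OpenCV
    T=np.array(im['world_from_camera']); return T[:3,3],T[:3,:3]@np.array([d[0],d[1],1])
def atz(im,u,v,z):
    o,d=ray(im,u,v); return o+d*(z-o[2])/d[2]
def proj(im,P):
    T=np.linalg.inv(np.array(im['world_from_camera'])); P=np.atleast_2d(np.array(P,float))
    r=cv2.Rodrigues(T[:3,:3])[0]
    return cv2.projectPoints(P,r,T[:3,3],K(im),np.array([im['k1'],0,0,0,0.]))[0][:,0]
def save(im,name,box=None,s=1):
    c=im['color']
    if box: c=c[box[1]:box[3],box[0]:box[2]]
    cv2.imwrite('pics/'+name,cv2.resize(c[:,:,::-1],None,fx=s,fy=s,interpolation=cv2.INTER_CUBIC))
E
python3 - <<'E'
from h import *
import pickle
a=viewer.get_image('scene');b=viewer.get_image('top')
pickle.dump((a,b),open('im0.pkl','wb'))
save(a,'s0.png',None,1.5);save(b,'t0.png',None,1.5)
for i in(a,b):print(i['fx'],i['k1'],np.round(i['world_from_camera'],3))
print(bot.observe())
E
```

```text
426.54248739064155 -0.07616131589539127 [[-0.741 -0.353  0.571 -0.331]
 [-0.671  0.381 -0.636  0.898]
 [ 0.007 -0.855 -0.519  0.838]
 [ 0.     0.     0.     1.   ]]
427.67232376510975 -0.0891617020164121 [[ 1.000e-03 -9.900e-01  1.410e-01  3.230e-01]
 [-1.000e+00 -3.000e-03 -1.600e-02 -4.200e-02]
 [ 1.700e-02 -1.410e-01 -9.900e-01  1.449e+00]
 [ 0.000e+00  0.000e+00  0.000e+00  1.000e+00]]
{'time': 0.1, 'joint_positions': array([-1.20496032e+00,  4.23766278e-01,  1.63058377e+00, -3.26689811e-05,
        1.08861016e+00, -1.89868231e-02]), 'qvel': array([ 4.48636604e-05, -1.46705977e-04, -5.77484290e-04, -4.12373046e-04,
       -1.61400581e-04, -9.59064848e-04]), 'tau': array([ 6.28828548e-04, -5.45609629e+01, -2.74325734e+01,  6.45099347e-02,
        1.87724578e-02, -3.65429867e-05]), 'position': array([ 0.23446894, -0.57882164,  0.22198999]), 'tcp_rot': array([ 9.81544283e-01,  1.91233762e-01, -1.32240141e-04, -6.71023892e-04]), 'contact_force': array([-0.14734705, -0.3851944 , -0.40706811]), 'moment': array([-0.03550781, -0.00461873,  0.00954351]), 'grip_force': 0.0, 'width': 0.08792687238416295}
```

View pics/s0.png

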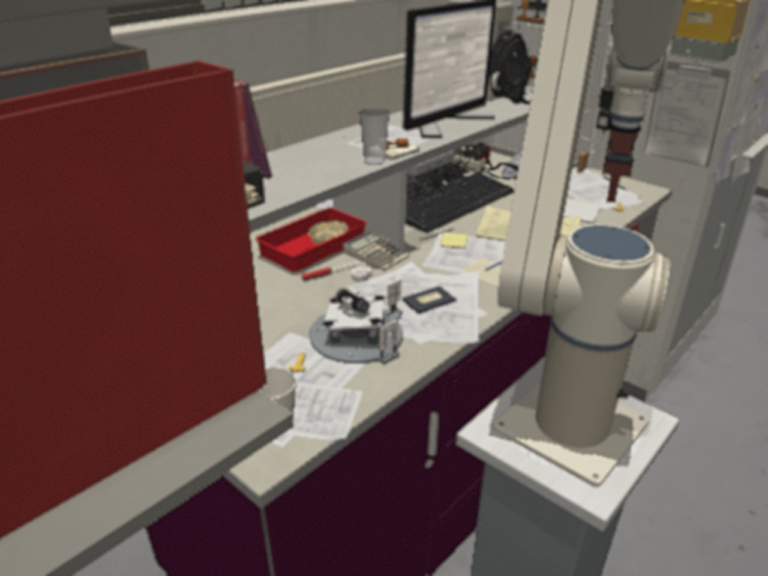

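View pics/t0.png

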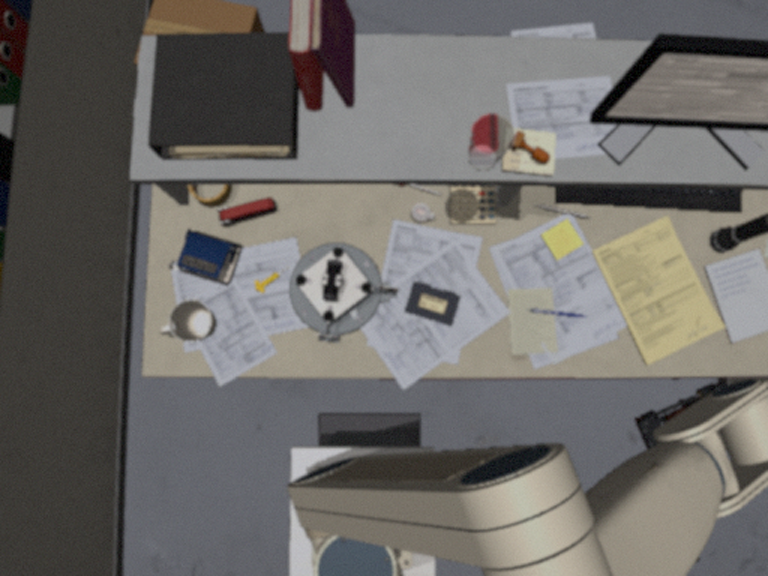

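The scene view shows the mount at about (356,325) of the 1.5x picture. In the top view it is at (335,289), with pads near tail (328,316), nose (338,252), left (302,280) and right (367,288). Next I'll enlarge both.

Run:
```python
from h import *
import pickle
a,b=pickle.load(open('im0.pkl','rb'))
A=cv2.resize(a['color'][180:246,200:280],None,fx=9,fy=9,interpolation=cv2.INTER_CUBIC)
cv2.imwrite('pics/sc.png',A[:,:,::-1])
B=cv2.resize(b['color'][155:235,185:270],None,fx=7,fy=7,interpolation=cv2.INTER_CUBIC)
cv2.imwrite('pics/tc.png',B[:,:,::-1])
for n,u,v,z in [('tail',328,316,.07),('nose',338,252,.07),('left',302,280,.07),('right',367,288,.07),('base',335,289,.01),('shelf edge',400,182,.2)]:
  print(n,atz(b,u/1.5,v/1.5,z).round(3))
```

```text
tail [0.435 0.073 0.07 ]
nose [0.575 0.053 0.07 ]
left [0.513 0.131 0.07 ]
right [ 0.496 -0.01   0.07 ]
base [0.501 0.063 0.01 ]
shelf edge [ 0.695 -0.078  0.2  ]
```

View pics/sc.png

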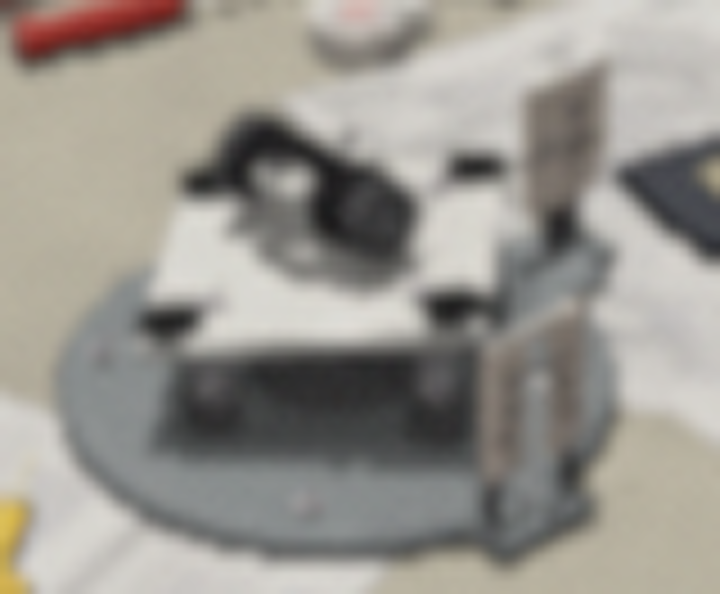

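View pics/tc.png

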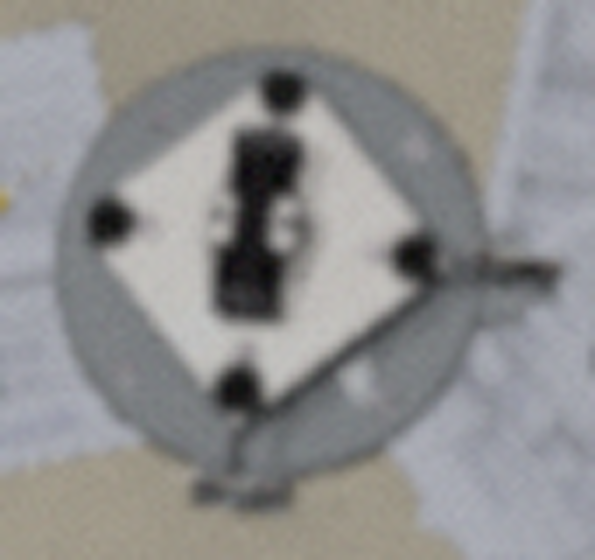

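The crops give the pad centres in the top view (7x, offset 185,155): tail (238,387), nose (283,90), left (110,220), right (413,257). In the scene crop (9x, offset 200,180) the tail scale is at (535,390) and the side scale at (567,145). The divisions are only about 2 px, so I'll average frames.

```bash
cat >> h.py <<'E'
def avg(n,name='scene'):
    L=[viewer.get_image(name) for _ in range(n)]; r=dict(L[0]); r['color']=np.mean([x['color'].astype(float) for x in L],0); return r
# mount pose set from measured pads
import json,os
def M(P,c,th):
    P=np.atleast_2d(np.array(P,float)); R=np.array([[np.cos(th),-np.sin(th),0],[np.sin(th),np.cos(th),0],[0,0,1]]); return P@R.T+np.array([c[0],c[1],0])
def scales(im,fn,s=14):
    out=[]
    for (x0,y0,x1,y1) in [(250,211,268,245),(254,184,272,218)]:
        c=im['color'][y0:y1,x0:x1]; lo,hi=c.min(),c.max()
        out.append(cv2.resize(np.clip((c-lo)/(hi-lo)*255,0,255).astype(np.uint8),None,fx=s,fy=s,interpolation=cv2.INTER_CUBIC))
    cv2.imwrite('pics/'+fn,np.hstack(out)[:,:,::-1])
E
python3 - <<'E'
from h import *
import pickle
_,b=pickle.load(open('im0.pkl','rb'))
p={n:atz(b,185+(u+.5)/7-.5,155+(v+.5)/7-.5,.07) for n,u,v in [('tail',238,387),('nose',283,90),('left',110,220),('right',413,257)]}
for n in p:print(n,p[n].round(4))
c=sum(p.values())/4; d=p['nose']-p['tail'];e=p['left']-p['right']
print(c,np.linalg.norm(d),np.linalg.norm(e),np.arctan2(d[1],d[0]),np.arctan2(-e[0],e[1]))
a=avg(16); pickle.dump(a,open('a1.pkl','wb')); scales(a,'sca.png')
th=(np.arctan2(d[1],d[0])+np.arctan2(-e[0],e[1]))/2
q=proj(a,M([[-.116,0,.045],[-.116,0,.092],[0,-.116,.045],[0,-.116,.092],[-.116,0,0.06],[0,-.1,.06]],c,th))
print(q.round(2), ((q[:3]-[250,211])*14).round(),((q-[254,184])*14).round()+[252,0])
print(bot.observe()['time'])
E
```

```text
tail [0.4374 0.0735 0.07  ]
nose [0.5767 0.0545 0.07  ]
left [0.5151 0.1342 0.07  ]
right [ 0.4981 -0.0068  0.07  ]
[0.50682993 0.06383353 0.07      ] 0.14056695818588258 0.1420343993894187 -0.13585114776691862 -0.11943807665174579
[[258.05 227.41]
 [258.21 215.1 ]
 [261.45 199.75]
 [261.65 188.15]
 [258.1  223.53]
 [258.02 197.66]] [[ 113.  230.]
 [ 115.   57.]
 [ 160. -158.]] [[309. 608.]
 [311. 435.]
 [356. 220.]
 [359.  58.]
 [309. 553.]
 [308. 191.]]
0.9
```

View pics/sca.png

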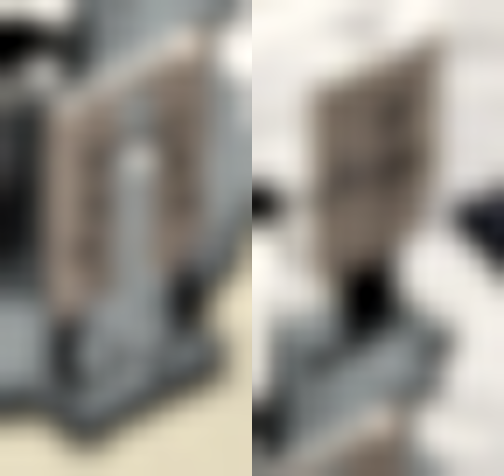

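The pads are 141–142 mm apart against 144 nominal, so the pose is good to about 2 mm. The pictures can't read the tilts finely, so I'll measure them by light touches on opposite pads. First I'll turn the tool square and shut the hand.

{"method": "step_arm", "body": {"steps": [[0,0,0,0,0,7.35,1],[0,0,0,0,0,7.35,1],[0,0,0,0,0,7.35,1],[0.42,-0.91,0,0,0,0,1],[0.42,-0.91,0,0,0,0,1],[0.42,-0.91,0,0,0,0,1],[0.42,-0.91,0,0,0,0,1],[0.42,-0.91,0,0,0,0,1],[0.42,-0.91,0,0,0,0,1],[0.42,-0.91,0,0,0,0,1]], "grip_force": 10}}

```text
time: 1.9
position: [0.3085, -0.4191, 0.2228]
tcp_rot: [1.0, -0.0, 0.0, 0.0]
contact_force: [0.0, 0.1, -0.5]
width: 0.0115
grip_force: 0.0
```

{"method": "step_arm", "body": {"steps": [[0.42,-0.91,0,0,0,0,1],[0.42,-0.91,0,0,0,0,1],[0.42,-0.91,0,0,0,0,1],[0.42,-0.91,0,0,0,0,1],[0.42,-0.91,0,0,0,0,1],[0.42,-0.91,0,0,0,0,1],[0.42,-0.91,0,0,0,0,1],[0.42,-0.91,0,0,0,0,1],[0.42,-0.91,0,0,0,0,1],[0.42,-0.91,0,0,0,0,1]]}}

```text
time: 2.9
position: [0.4135, -0.1916, 0.2229]
tcp_rot: [1.0, -0.0, 0.0, 0.0]
contact_force: [0.8, -0.4, 0.1]
width: 0.0003
grip_force: 0.0
```

{"method": "step_arm", "body": {"steps": [[0.42,-0.91,0,0,0,0,1],[0.42,-0.91,0,0,0,0,1],[0.42,-0.91,0,0,0,0,1],[0.42,-0.91,0,0,0,0,1],[0.42,-0.91,0,0,0,0,1],[0.42,-0.91,0,0,0,0,1],[0,0,0,0,0,0,1]]}}

```text
time: 3.6
position: [0.4772, -0.0543, 0.2229]
tcp_rot: [1.0, 0.001, 0.0, -0.0]
contact_force: [-0.5, 0.3, -0.1]
width: 0.0004
grip_force: 0.0
```

{"method": "step_arm", "body": {"steps": [[0.41,-0.93,0,0,0,0,1],[0.41,-0.93,0,0,0,0,1],[0,0,1,0,0,0,1],[0,0,1,0,0,0,1],[0,0,1,0,0,0,1],[0,0,1,0,0,0,1],[0,0,1,0,0,0,1],[0,0,0,0,0,0,1]]}}

```text
time: 4.4
position: [0.4941, -0.0102, 0.0952]
tcp_rot: [1.0, -0.0, -0.003, -0.0]
contact_force: [-0.1, -0.4, -0.1]
width: 0.0003
grip_force: 0.0
```

Run:
```python
from h import *
a=avg(4);b=avg(1,'top')
A=cv2.resize(a['color'][165:249,185:285],None,fx=7,fy=7,interpolation=cv2.INTER_CUBIC)
cv2.imwrite('pics/s2.png',A[:,:,::-1])
print(bot.observe()['contact_force'],bot.observe()['time'],bot.observe()['position'])
```

```text
[-0.12007119  0.53296307  0.57890392] 4.65 [ 0.4975855  -0.00982955  0.09900764][ WARN:0@6.043] global loadsave.cpp:1063 imwrite_ Unsupported depth image for selected encoder is fallbacked to CV_8U.
```

View pics/s2.png

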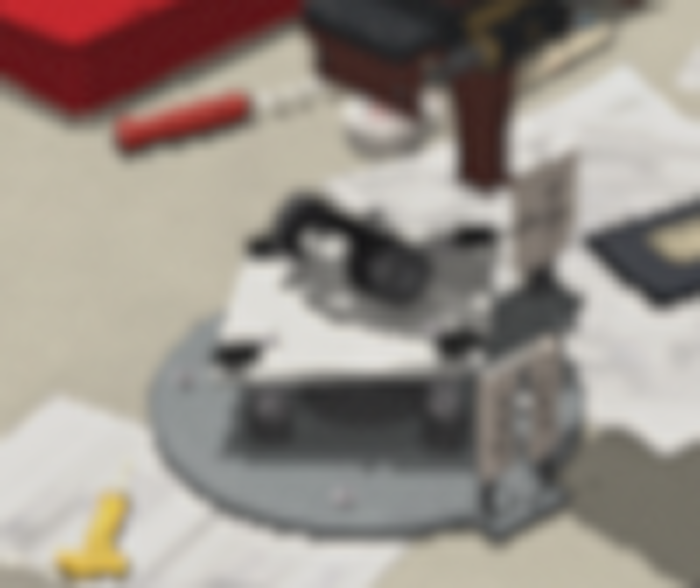

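The fingertips at (482,185) stand above the right pad at (472,237), aligned with it. I'll descend slowly.

{"method": "step_arm", "body": {"steps": [[0,0.08,0.2,0,0,0,1],[0,0,0.2,0,0,0,1],[0,0,0.1,0,0,0,1],[0,0,0,0,0,0,1],[0,0,0,0,0,0,1]]}}

```text
time: 5.15
position: [0.4966, -0.0115, 0.0851]
tcp_rot: [1.0, -0.0, -0.0, -0.0]
contact_force: [0.3, 0.4, 0.1]
width: 0.0003
grip_force: 0.0
```

Run:
```python
from h import *
import pickle
a=pickle.load(open('a1.pkl','rb'))
c=(.5068,.0638);th=-.128
for n,P,px in [('tail',(-.072,0),(455,343)),('nose',(.072,0),(265,245)),('right',(0,-.072),(473,237)),('left',(0,.072),(238,356))]:
  u,v=185+px[0]/7-.5,165+px[1]/7-.5
  for z in (.055,.065,.075):
    q=proj(a,M([[*P,z]],c,th))[0]; print(n,z,q.round(1),(round(u,1),round(v,1)))
o=bot.observe();print(o['position'],o['contact_force'])
```

```text
tail 0.055 [249.1 218.7] (249.5, 213.5)
tail 0.065 [249.1 216.1] (249.5, 213.5)
tail 0.075 [249.1 213.5] (249.5, 213.5)
nose 0.055 [222.2 200.3] (222.4, 199.5)
nose 0.065 [222.1 197.8] (222.4, 199.5)
nose 0.075 [222.  195.3] (222.4, 199.5)
right 0.055 [251.8 201.7] (252.1, 198.4)
right 0.065 [251.8 199.2] (252.1, 198.4)
right 0.075 [251.8 196.7] (252.1, 198.4)
left 0.055 [217.7 217.1] (218.5, 215.4)
left 0.065 [217.6 214.5] (218.5, 215.4)
left 0.075 [217.4 211.9] (218.5, 215.4)
[ 0.4965808  -0.01148419  0.08506199] [0.31822493 0.4340464  0.06125557]
```

The image heights are tail ≈75, nose ≈58, right ≈68 and left ≈61.5 mm, so elevation ≈ −0.11 and cant ≈ −0.04. I'll touch the right pad.

{"method": "step_arm", "body": {"steps": [[0,-0.16,0.2,0,0,0,1],[0,0,0.16,0,0,0,1],[0,0,0.08,0,0,0,1],[0,0,0,0,0,0,1],[0,0,0,0,0,0,1]]}}

```text
time: 5.65
position: [0.4967, -0.0077, 0.0742]
tcp_rot: [1.0, 0.0, -0.0, 0.0]
contact_force: [-0.6, -2.1, 3.7]
width: 0.0006
grip_force: 1.4
```

{"method": "step_arm", "body": {"steps": [[0,0,0.04,0,0,0,1],[0,0,0,0,0,0,1]]}}

```text
time: 5.85
position: [0.4967, -0.0078, 0.0733]
tcp_rot: [1.0, 0.0, 0.0, 0.0]
contact_force: [-1.4, -3.5, 5.7]
width: 0.0004
grip_force: 2.7
```

{"method": "step_arm", "body": {"steps": [[0,0,0.04,0,0,0,1],[0,0,0,0,0,0,1]]}}

```text
time: 6.05
position: [0.4967, -0.0078, 0.0723]
tcp_rot: [1.0, 0.0, 0.0, 0.0]
contact_force: [-1.4, -2.7, 4.9]
width: 0.0003
grip_force: 2.7
```

{"method": "step_arm", "body": {"steps": [[0,0,0.04,0,0,0,1],[0,0,0,0,0,0,1]]}}

```text
time: 6.25
position: [0.4966, -0.0078, 0.0713]
tcp_rot: [1.0, 0.0, -0.0, 0.0]
contact_force: [-2.0, -3.3, 6.0]
width: 0.0004
grip_force: 2.8
```

{"method": "step_arm", "body": {"steps": [[0,0,0.04,0,0,0,1],[0,0,0,0,0,0,1]]}}

```text
time: 6.45
position: [0.4966, -0.0079, 0.0703]
tcp_rot: [1.0, 0.0, -0.0, 0.0]
contact_force: [-1.9, -3.4, 6.4]
width: 0.0004
grip_force: 2.8
```

{"method": "step_arm", "body": {"steps": [[0,0,-0.9,0,0,0,1],[0,0,-1,0,0,0,1],[0,0,-0.9,0,0,0,1],[0.13,-0.953,0,0,0,0,1],[0.13,-0.953,0,0,0,0,1],[0.13,-0.953,0,0,0,0,1],[0.13,-0.953,0,0,0,0,1],[0.13,-0.953,0,0,0,0,1],[0.13,-0.953,0,0,0,0,1],[0,0,0,0,0,0,1]]}}

```text
time: 7.45
position: [0.5165, 0.1377, 0.14]
tcp_rot: [1.0, 0.001, 0.0, -0.0]
contact_force: [-0.0, -0.3, -0.4]
width: 0.0
grip_force: 0.0
```

{"method": "step_arm", "body": {"steps": [[0,0,1,0,0,0,1],[0,0,1,0,0,0,1],[0,0,0.3,0,0,0,1],[0,0,0,0,0,0,1],[0,0,0,0,0,0,1]]}}

```text
time: 7.95
position: [0.5165, 0.1351, 0.0832]
tcp_rot: [1.0, -0.0, 0.0, -0.0]
contact_force: [1.2, -0.7, 0.5]
width: 0.0005
grip_force: 0.0
```

{"method": "step_arm", "body": {"steps": [[0,0,0.2,0,0,0,1],[0,0,0.12,0,0,0,1],[0,0,0,0,0,0,1]]}}

```text
time: 8.25
position: [0.5161, 0.1354, 0.0747]
tcp_rot: [1.0, -0.0, 0.0, -0.0]
contact_force: [0.4, 0.2, -0.5]
width: 0.0002
grip_force: 0.0
```

{"method": "step_arm", "body": {"steps": [[0,0,0.08,0,0,0,1],[0,0,0,0,0,0,1]]}}

```text
time: 8.45
position: [0.5166, 0.1357, 0.0731]
tcp_rot: [1.0, -0.0, 0.0, -0.0]
contact_force: [0.2, 0.8, 3.7]
width: 0.0003
grip_force: 2.1
```

{"method": "step_arm", "body": {"steps": [[0,0,0.08,0,0,0,1],[0,0,0,0,0,0,1]]}}

```text
time: 8.65
position: [0.5166, 0.1362, 0.0712]
tcp_rot: [1.0, -0.0, 0.001, -0.001]
contact_force: [-1.2, 4.4, 5.4]
width: 0.0003
grip_force: 2.8
```

{"method": "step_arm", "body": {"steps": [[0,0,0.04,0,0,0,1],[0,0,0,0,0,0,1]]}}

```text
time: 8.85
position: [0.5167, 0.1363, 0.0703]
tcp_rot: [1.0, -0.0, 0.001, -0.001]
contact_force: [-1.7, 4.8, 6.1]
width: 0.0002
grip_force: 3.1
```

Touch heights: right was left at 70.3 mm and left first touched at ≈73.5 mm, so level ≈ 71.9 mm. The left pad is now at 70.3 (cant ≈ −0.02). I'll go back to the right pad and press it to about 71.8 mm.

{"method": "step_arm", "body": {"steps": [[0,0,-0.9,0,0,0,1],[0,0,-1,0,0,0,1],[0,0,-0.9,0,0,0,1],[-0.13,0.953,0,0,0,0,1],[-0.13,0.953,0,0,0,0,1],[-0.13,0.953,0,0,0,0,1],[-0.13,0.953,0,0,0,0,1],[-0.13,0.953,0,0,0,0,1],[-0.13,0.953,0,0,0,0,1],[0,0,0,0,0,0,1]]}}

```text
time: 9.85
position: [0.4961, -0.0094, 0.1396]
tcp_rot: [1.0, -0.001, -0.0, 0.0]
contact_force: [1.1, 0.8, -0.0]
width: 0.0005
grip_force: 0.0
```

{"method": "step_arm", "body": {"steps": [[0,0,1,0,0,0,1],[0,0,1,0,0,0,1],[0,0,0.5,0,0,0,1],[0,0,0.08,0,0,0,1],[0,0,0,0,0,0,1],[0,0,0,0,0,0,1]]}}

```text
time: 10.45
position: [0.4973, -0.0073, 0.0759]
tcp_rot: [1.0, 0.0, 0.001, 0.0]
contact_force: [0.3, -0.4, 0.0]
width: 0.0003
grip_force: 0.0
```

{"method": "step_arm", "body": {"steps": [[0,0,0.04,0,0,0,1],[0,0,0,0,0,0,1]]}}

```text
time: 10.65
position: [0.497, -0.0075, 0.0748]
tcp_rot: [1.0, -0.0, 0.001, 0.0]
contact_force: [0.1, 0.2, -0.1]
width: 0.0006
grip_force: 0.0
```

{"method": "step_arm", "body": {"steps": [[0,0,0.02,0,0,0,1],[0,0,0,0,0,0,1]]}}

```text
time: 10.85
position: [0.4969, -0.0076, 0.0739]
tcp_rot: [1.0, -0.0, 0.0, 0.0]
contact_force: [0.1, -0.2, 1.1]
width: 0.0007
grip_force: 0.4
```

Contact is at ~74.1 here with left at 70.3, so level ≈ 72.1. I'll press on to ≈71.9.

{"method": "step_arm", "body": {"steps": [[0,0,0.04,0,0,0,1],[0,0,0.04,0,0,0,1],[0,0,0,0,0,0,1],[0,0,0,0,0,0,1]]}}

```text
time: 11.25
position: [0.4969, -0.008, 0.072]
tcp_rot: [1.0, 0.0, 0.0, 0.0]
contact_force: [-1.2, -3.1, 4.4]
width: 0.0007
grip_force: 2.5
```

{"method": "step_arm", "body": {"steps": [[0,0,-0.8,0,0,0,1],[0,0,-1,0,0,0,1],[0,0,-0.9,0,0,0,1],[-0.616,-0.807,0,0,0,0,1],[-0.616,-0.807,0,0,0,0,1],[-0.616,-0.807,0,0,0,0,1],[-0.616,-0.807,0,0,0,0,1],[0,0,0,0,0,0,1],[0,0,0.9,0,0,0,1],[0,0,0.9,0,0,0,1]]}}

```text
time: 12.25
position: [0.4365, 0.073, 0.0942]
tcp_rot: [1.0, 0.0, 0.001, -0.0]
contact_force: [0.5, 0.6, -0.8]
width: 0.0005
grip_force: 0.0
```

{"method": "step_arm", "body": {"steps": [[0,0,0.2,0,0,0,1],[0,0,0.08,0,0,0,1],[0,0,0,0,0,0,1],[0,0,0,0,0,0,1]]}}

```text
time: 12.65
position: [0.4357, 0.073, 0.0878]
tcp_rot: [1.0, -0.0, 0.001, -0.0]
contact_force: [0.0, 0.2, 0.7]
width: 0.0009
grip_force: 0.0
```

{"method": "step_arm", "body": {"steps": [[0,0,0.08,0,0,0,1],[0,0,0.08,0,0,0,1],[0,0,0,0,0,0,1]]}}

```text
time: 12.95
position: [0.435, 0.0732, 0.0832]
tcp_rot: [1.0, 0.0, 0.0, -0.0]
contact_force: [0.3, 0.3, -0.6]
width: 0.0006
grip_force: 0.0
```

{"method": "step_arm", "body": {"steps": [[0,0,0.08,0,0,0,1],[0,0,0.08,0,0,0,1],[0,0,0,0,0,0,1]]}}

```text
time: 13.25
position: [0.4345, 0.0732, 0.079]
tcp_rot: [1.0, -0.0, -0.001, 0.0]
contact_force: [-3.0, 1.2, 4.8]
width: 0.0003
grip_force: 2.0
```

Contact is at ≈80 mm, as expected. I'll press to 66.4 mm (72.1 − 5.75).

{"method": "step_arm", "body": {"steps": [[0,0,0.08,0,0,0,1],[0,0,0.08,0,0,0,1],[0,0,0.08,0,0,0,1],[0,0,0.08,0,0,0,1],[0,0,0,0,0,0,1]]}}

```text
time: 13.75
position: [0.4337, 0.0731, 0.0708]
tcp_rot: [1.0, -0.0, -0.001, 0.0]
contact_force: [-3.4, 0.7, 5.1]
width: 0.0003
grip_force: 2.4
```

{"method": "step_arm", "body": {"steps": [[0,0,0.08,0,0,0,1],[0,0,0.08,0,0,0,1],[0,0,0.02,0,0,0,1],[0,0,0,0,0,0,1],[0,0,0,0,0,0,1]]}}

```text
time: 14.25
position: [0.4338, 0.0731, 0.0665]
tcp_rot: [1.0, -0.0, -0.001, 0.0]
contact_force: [-4.0, 0.2, 4.9]
width: 0.0005
grip_force: 2.5
```

{"method": "step_arm", "body": {"steps": [[0,0,-0.8,0,0,0,1],[0,0,-1,0,0,0,1],[0,0,-1,0,0,0,1],[0,0,-1,0,0,0,1],[0,0,-1,0,0,0,1],[0,0,0,0,0,0,1]]}}

```text
time: 14.85
position: [0.4373, 0.0735, 0.1894]
tcp_rot: [1.0, 0.0, 0.003, -0.0]
contact_force: [-0.4, -0.2, 0.1]
width: 0.0007
grip_force: 0.0
```

Run:
```python
from h import *
import pickle
a0=pickle.load(open('a1.pkl','rb'))
a=avg(16); pickle.dump(a,open('a3.pkl','wb'))
scales(a0,'x0.png');scales(a,'x1.png')
cv2.imwrite('pics/cmp.png',cv2.resize(np.hstack([cv2.imread('pics/x0.png'),cv2.imread('pics/x1.png')]),None,fx=.78,fy=.78))
o=bot.observe();print(o['position'],o['time'])
b=avg(2,'top');print(abs(b['color'][225:235,200:230]-0).mean())
```

```text
[0.43507207 0.07317233 0.18665847] 15.65
138.32166666666666
```

View pics/cmp.png

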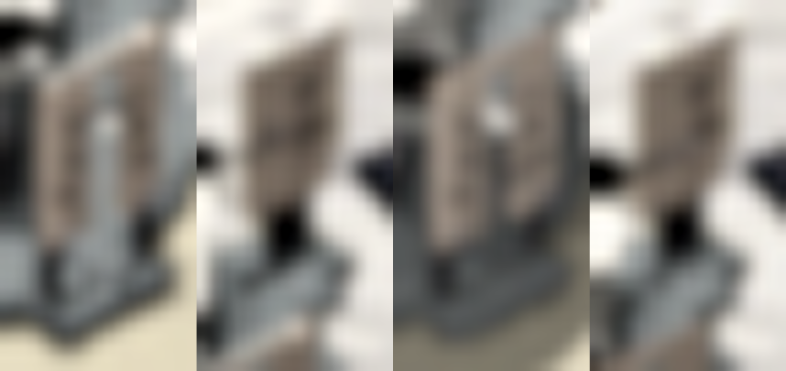

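The picture is too coarse to settle it: a faint dark band lies on the side scale near (690,150) in the after view, and the tail pointer isn't distinguishable. I'll verify with light touches on the left and nose pads.

{"method": "step_arm", "body": {"steps": [[0.808,-0.62,0.1,0,0,0,1],[0.808,-0.62,0.1,0,0,0,1],[0.808,-0.62,0,0,0,0,1],[0.808,-0.62,0,0,0,0,1],[0,0,1,0,0,0,1],[0,0,1,0,0,0,1],[0,0,1,0,0,0,1],[0,0,1,0,0,0,1],[0,0,0.2,0,0,0,1],[0,0,0,0,0,0,1]]}}

```text
time: 16.75
position: [0.5154, 0.135, 0.0761]
tcp_rot: [1.0, -0.0, -0.001, 0.0]
contact_force: [-0.3, -0.3, 0.2]
width: 0.0005
grip_force: 0.0
```

{"method": "step_arm", "body": {"steps": [[0,0,0,0,0,0,1],[0,0,0,0,0,0,1]]}}

```text
time: 16.95
position: [0.5168, 0.1354, 0.078]
tcp_rot: [1.0, -0.0, 0.001, -0.0]
contact_force: [-0.2, 0.4, 0.1]
width: 0.0004
grip_force: 0.0
```

{"method": "step_arm", "body": {"steps": [[0,0,0.08,0,0,0,1],[0,0,0.06,0,0,0,1],[0,0,0,0,0,0,1]]}}

```text
time: 17.25
position: [0.5159, 0.1352, 0.0733]
tcp_rot: [1.0, -0.0, 0.0, -0.0]
contact_force: [-0.4, 0.4, -0.3]
width: 0.0004
grip_force: 0.0
```

{"method": "step_arm", "body": {"steps": [[0,0,0.04,0,0,0,1],[0,0,0,0,0,0,1]]}}

```text
time: 17.45
position: [0.5161, 0.1352, 0.0723]
tcp_rot: [1.0, -0.0, 0.0, -0.0]
contact_force: [-0.5, 0.4, 2.4]
width: 0.0007
grip_force: 0.9
```

{"method": "step_arm", "body": {"steps": [[0,0,0.03,0,0,0,1],[0,0,0,0,0,0,1]]}}

```text
time: 17.65
position: [0.5161, 0.1354, 0.0717]
tcp_rot: [1.0, -0.0, 0.0, -0.0]
contact_force: [-0.9, 0.9, 4.5]
width: 0.0005
grip_force: 2.2
```

Left touches at ≈72.4 against right at 72.0, so cant ≈ 0. Now the nose check, where about 77.9 is expected.

{"method": "step_arm", "body": {"steps": [[0,0,-0.9,0,0,0,1],[0,0,-1,0,0,0,1],[0,0,-1,0,0,0,1],[0.622,0.806,0,0,0,0,1],[0.622,0.806,0,0,0,0,1],[0.622,0.806,0,0,0,0,1],[0.622,0.806,0,0,0,0,1],[0,0,1,0,0,0,1],[0,0,1,0,0,0,1],[0,0,0.4,0,0,0,1]]}}

```text
time: 18.65
position: [0.5764, 0.0541, 0.0816]
tcp_rot: [1.0, -0.0, -0.002, 0.0]
contact_force: [-0.2, 0.5, -0.1]
width: 0.0006
grip_force: 0.0
```

{"method": "step_arm", "body": {"steps": [[0,0,0,0,0,0,1],[0,0,0.1,0,0,0,1],[0,0,0,0,0,0,1],[0,0,0,0,0,0,1]]}}

```text
time: 19.05
position: [0.5787, 0.0548, 0.0824]
tcp_rot: [1.0, 0.0, 0.001, -0.0]
contact_force: [0.2, -0.6, 0.1]
width: 0.0004
grip_force: 0.0
```

{"method": "step_arm", "body": {"steps": [[0,0,0.04,0,0,0,1],[0,0,0,0,0,0,1]]}}

```text
time: 19.25
position: [0.5782, 0.0546, 0.0808]
tcp_rot: [1.0, 0.0, 0.0, -0.0]
contact_force: [-0.2, 0.3, 0.0]
width: 0.0009
grip_force: 0.0
```

{"method": "step_arm", "body": {"steps": [[0,0,0.04,0,0,0,1],[0,0,0,0,0,0,1]]}}

```text
time: 19.45
position: [0.578, 0.0546, 0.0794]
tcp_rot: [1.0, -0.0, -0.0, -0.0]
contact_force: [0.1, 1.0, 0.4]
width: 0.0004
grip_force: 0.0
```

{"method": "step_arm", "body": {"steps": [[0,0,0.03,0,0,0,1],[0,0,0,0,0,0,1]]}}

```text
time: 19.65
position: [0.578, 0.0545, 0.0785]
tcp_rot: [1.0, -0.0, -0.0, 0.0]
contact_force: [-0.8, -0.5, -0.7]
width: 0.0005
grip_force: 0.0
```

{"method": "step_arm", "body": {"steps": [[0,0,0.03,0,0,0,1],[0,0,0,0,0,0,1]]}}

```text
time: 19.85
position: [0.5781, 0.0546, 0.0779]
tcp_rot: [1.0, -0.0, 0.0, -0.0]
contact_force: [0.3, 0.2, 0.5]
width: 0.0006
grip_force: 0.4
```

The nose touches at 77.9 mm, so elevation ≈ 0.08. Now to retreat.

{"method": "step_arm", "body": {"steps": [[0,0,-0.8,0,0,0,1],[0,0,-1,0,0,0,1],[0,0,-1,0,0,0,1],[0,0,-1,0,0,0,1],[0,0,0,0,0,0,1],[0,0,0,0,0,0,1]]}}

```text
time: 20.45
position: [0.5781, 0.0546, 0.173]
tcp_rot: [1.0, -0.0, 0.0, -0.0]
contact_force: [-0.6, -0.2, -0.0]
width: 0.0002
grip_force: 0.0
```

Run:
```python
from h import *
o=bot.observe();print(o['position'],o['contact_force'],o['qvel'])
print(workorder.finish_job())
```

```text
[0.57810636 0.05456375 0.17303503] [-0.58090356 -0.21532152 -0.02377139] [-0.00041242  0.02635461  0.0194338  -0.00106194 -0.00034406 -0.00136966]
the job is handed in; nothing more can be done
None
```

I handed the job in at about 20.5 s with elevation ≈ 0.08 rad and cant ≈ 0 rad, worked out from fingertip heights on the pads because the pictures were too coarse to read the pointers; the arm was clear of everything, and no verdict was returned.

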